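Load the flour sample slide under the stage clips

TASK

Load the glass flour slide onto the light stage: pick it up by its orange grip tab, lay it on the stage in front of the clips with the tab to the rear, and slide it in under both sprung clips until they have ridden up over its front edge and snapped down into its cross groove. Push gently, do not ram it into the stop or press it hard on the stage, then let go and leave the timer, the brush and the tape roll where they are.

Things in the scene. Friction and masses are not known exactly. Their poses are not given: they have to be found in the camera images.
- slide: Loose slide, 130 x 60 x 7 mm, 90 g: green glass in a black frame, orange tab at the rear. Origin: centre of the underside; +x to the front end, which goes under the clips first (edge rounded, at x = 65 mm). Across the frame's top a groove, x = 33 to 47.5 mm, 3.5 mm deep, takes the clip noses; the clips ride over the land in front of it (47.5 to 65 mm).
- slide_tab (a point): Centre of the slide's orange grip tab, 50 mm behind the slide's origin (x = -50 mm) and 24 mm above the underside. The tab is an upright block 20 mm along the slide, 24 mm across and 34 mm high (7 to 41 mm above the underside), free to be pinched across from above.
- stage: Fixed grey light stage, 210 (x) x 130 (y) mm, flat aluminium top 30 mm above the work surface. Origin: centre of the underside; +x is the way the slide is pushed in, y = 0 the channel's middle line. Two guide rails 5 mm high, 66 mm apart, x = 34 to 63 mm, with a mouth flaring to about 85 mm apart at x = 10 mm. On its far half a steel carriage bears the stop and the two clips.
- stage_stop (a point): NOMINAL middle of the stop's face, on the stage top at x = 65 mm, y = 0. The carriage with stop and clips is locked up to 9 mm before or behind it, differently each time and not measured. Stop 26 mm wide, 9 mm high. Clip noses 23 mm in front of the true stop face, at y = +-23 mm; before each nose a ramp reaching 16 mm farther forward, 9 mm high at its tip.
- clip_left (a joint): Lift of the steel spring clip at the stage's +y side, rad (hinge behind the stop, nose 45 mm from it): 0 = down, nothing under it (nose 1.5 mm above the top); about 0.12 = riding on the slide; about 0.045 = snapped down into the slide's groove. Sprung down with about 1.5 N. Both together resist the push with some 3 to 7 N; they snap about 2 mm before the slide meets the stop.
- clip_right (a joint): Lift of the steel spring clip at the stage's -y side, rad, same meaning.
- timer: Small white kitchen timer standing on its edge, 26 x 70 x 64 mm, loose bystander. Origin: centre of the underside.
- flour_brush: Wooden flour brush, 197 x 39 x 46 mm, loose bystander. Origin: underside.
- tape_roll: Roll of paper tape, 101 mm across, 18 mm high, lying flat, loose bystander. Origin: centre of the underside.
Mind the look-alikes: they are no part of the job. Leave any pink look-alike of the slide alone.

How it is judged:
By the outcome, as a careful person would: the job done as asked, in the order asked, and still so for the second after the job is handed in, with the robot touching nothing.
It also fails if it takes over 64 s, if anything falls off the work surface, if the arm or the gripper's body presses on something with over 40 N, if the wrist force passes 120 N, or if a joint passes its speed limit or range.

ROBOT

A 6-joint arm with a two-finger parallel gripper is mounted at the origin on a cart in front of the work surface, level with it; the furniture and walls round the work are solid. World frame = base frame: x ahead of the robot, y to its left, z up, the work surface at z = 0. Lengths are in m, angles in degrees, forces in N, time in s.
With the tool pointing down it reaches from about 0.4 to 0.825 m from the base axis. Payload 7 kg.
Tool frame: the origin (TCP) lies at the very end of the fingers, on their centre line; the grasp point (between the pads) lies 19 mm behind it (r.grasp_offset is the z of the grasp point in the tool frame, in m); z points along the fingers, y is the direction in which the jaws open and shut (so a half turn about z gives the same grasp; the last joint's range is limited). The gripper opens to 88 mm and grips with 3 to 60 N. Pads are 19 mm wide; open, the fingers measure 130 mm over their backs; the gripper's body (78 mm by 193 mm) begins 47 mm behind the grasp point.
Start: joints at [-48.295, 20.546, 0.682, 0, -70.136, -16.507], TCP at [0.287, -0.611, 0.227] pointing down, gripper open.
Joint ranges: [-176.03, 176.03], [-82.01, 121.73], [-58.28, 71.71], [-173.87, 95.51], [-174.79, -0.11], [-173.66, 173.66]. Speed limits (degrees/s): [136.94, 136.94, 172.46, 180, 180, 180].

INTERFACE

Orientations are given as [roll, pitch, yaw] about the fixed x, y, z axes, in that order (R = Rz(yaw) Ry(pitch) Rx(roll)).
In Python, from plant import r gives the robot as it stands.
- The arm moves only by the tool carry_out, never from a script. Its argument "plan" is a list of rows, each a list of 6 numbers: the shift along the world's x, y, z in m, then the turn, a rotation vector about the world's x, y, z in rad. In form: [[tx, ty, tz, wx, wy, wz], ...]. A call has 1 to 12 rows; each row shifts and turns the pose as measured when the row begins; what a row does not reach is not made up. A row lasts 1/12 s, in which the tool goes at most 41.7 mm and 7.16 degrees, less where a joint would pass 70% of its speed; a pose out of reach is approached as far as the arm can. A call with a gripper value outside its range is refused whole. "fingers" is the closure, from -1 (fully open) to 1 (shut), set as the call begins (left out, the last holds). The fingers move at their own pace and stop on an object; "force" is the grip in N (left out, the last holds). Time passes only in rows, so rows that do not move let the fingers close. It gives the time, the measured TCP pose, the force and the opening at its end, in the units of the state.
- r.get_state(): the state, without advancing time (a new reading comes with each control period).
- r.capture(name): name is "side" or "top"; returns the picture (384x512x3 uint8, red, green, blue); there is no depth.
- r.camera_model(name): a dict with "fov_y" (degrees; the focal length in pixels is half the picture's height over the tangent of half this angle, whatever the lens; pixels are square), "cx", "cy" (the principal point, pixels), "k1" (the pictures are not rectified: a ray, as slopes to the right and down, at radius r is drawn at 1 + k1 r^2 times it, then the intrinsics apply), "R" (3x3) and "t" (3): a world point X has camera coordinates R X + t. Camera axes: x right, y down, z forward; pixel columns grow to the right and rows downward; lengths in m; the calibration is good to about 2 mm. A picture is of the moment at which its call begins. camera_model takes no time and is no camera call.
- r.close_job(): hands the job in, once; it reports no verdict.
The state is a dict: "time_s": time; "joints": joint angles; "qd": joint speeds; "joint_torque": joint torques, N m; "tcp_pos": TCP position; "eef_rot": TCP orientation; "contact_force": force on the tool from outside, world axes, zero at the start; "moment": the same for the moment, N m; "gripper_width": finger opening in m.
Only numpy, scipy, OpenCV 4.12 (cv2) and the standard library are available. Lean on these libraries where they do the work, as an engineer would, in place of code of your own. Each camera call takes 0.05 s, during which the arm holds its last target.

## Working session

There is one attempt and no reset: what is moved stays moved. The work goes in short steps, Python scripts to look and compute and a tool call to move; the robot and the scene stay as the last step left them, time stands still between calls to the robot, and variables do not carry over. Pictures are saved under pics/ and viewed, and the job is handed in when it is done.

Besides the shell and the picture viewer there is one more tool, called after ">>>" in YAML: its name, and indented under it one key for each argument. carry_out: Moves the arm, as the interface text tells. Its arguments: {"type":"object","properties":{"plan":{"type":"array"},"fingers":{"type":"number"},"force":{"type":"number"}},"required":["plan"]}

```bash
mkdir -p pics; ls; cat > h.py <<'E'
import numpy as np,cv2
from plant import r
def cam(n):
    m=r.camera_model(n);f=192/np.tan(np.radians(m['fov_y'])/2);return m,f
def ray(n,u,v):
    m,f=cam(n);p=np.array([(u-m['cx'])/f,(v-m['cy'])/f]);q=p.copy()
    for _ in range(50): q=p/(1+m['k1']*(q@q))
    R=np.array(m['R']);t=np.array(m['t']);d=R.T@np.array([q[0],q[1],1]);return -R.T@t,d
def onz(n,u,v,z):
    c,d=ray(n,u,v);return c+d*(z-c[2])/d[2]
def proj(n,X):
    m,f=cam(n);x=np.array(m['R'])@np.array(X)+np.array(m['t']);p=x[:2]/x[2];p=p*(1+m['k1']*(p@p));return p*f+[m['cx'],m['cy']]
def tri(u1,u2,n1='top',n2='side'):
    c1,d1=ray(n1,*u1);c2,d2=ray(n2,*u2)
    s=np.linalg.lstsq(np.stack([d1,-d2],1),c2-c1,rcond=None)[0]
    a=c1+s[0]*d1;b=c2+s[1]*d2;return (a+b)/2,np.linalg.norm(a-b)
def snap(n,name,crop=None,k=1):
    im=r.capture(n);cv2.imwrite(f'pics/{name}_raw.png',im[:,:,::-1])
    view(name,crop,k);return im
def view(name,crop=None,k=1,out=None):
    im=cv2.imread(f'pics/{name}_raw.png')
    if crop: x0,y0,x1,y1=crop;im=im[y0:y1,x0:x1]
    cv2.imwrite(f'pics/{out or name}.png',cv2.resize(im,None,fx=k,fy=k,interpolation=cv2.INTER_CUBIC))
E
python3 - <<'E'
from h import *
for n in('top','side'):
    snap(n,n+'0',None,1.5);m,f=cam(n);print(n,f,m['k1'],-np.array(m['R']).T@m['t'],np.array(m['R'])[2])
print(r.get_state(),r.grasp_offset)
E
```

```text
pics
top 485.3142762019601 -0.05535782456703021 [ 0.52094865 -0.09207655  1.24677614] [ 0.11756361 -0.01052486 -0.99300958]
side 382.51469159515426 0.04299384380400495 [0.41992823 0.53938751 0.64985798] [ 0.24670265 -0.7103097  -0.65924042]
{'time_s': 0.1, 'joints': array([-4.82942141e+01,  2.05872270e+01,  6.38263105e-01, -1.64557537e-02,
       -7.01372084e+01, -1.65059488e+01]), 'qd': array([ 0.01918383, -0.07215561,  0.11382854,  0.02989379, -0.02575337,
       -0.04221618]), 'joint_torque': array([-3.85595748e-03, -5.84161484e+01,  2.93750399e+01,  7.01546386e+00,
        1.02156086e-02, -6.72681563e-05]), 'tcp_pos': array([ 0.28716217, -0.61037323,  0.22571582]), 'eef_rot': array([ 1.79912983e+02, -9.65213865e-03, -1.54805758e+02]), 'contact_force': array([-0.42273311,  0.5210925 , -0.45926858]), 'moment': array([-0.00665268,  0.00456598, -0.02373411]), 'gripper_width': 0.08787649743776452} -0.0188
```

View pics/top0.png

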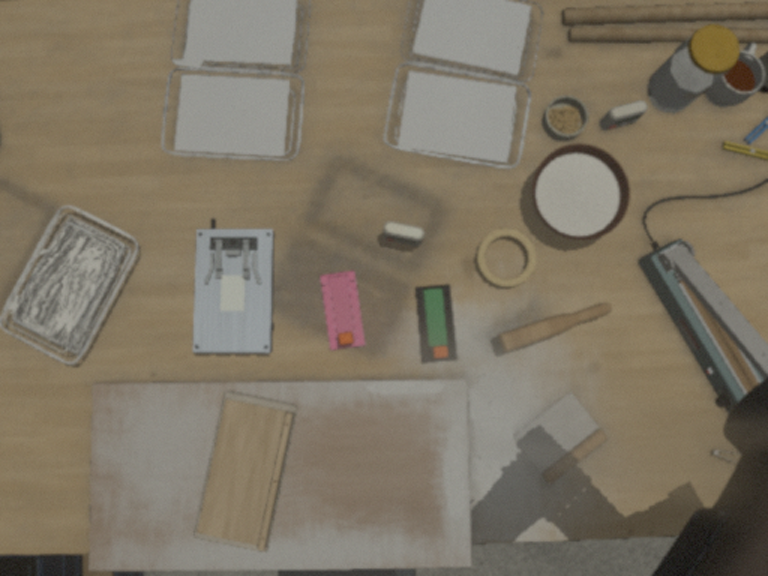

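View pics/side0.png

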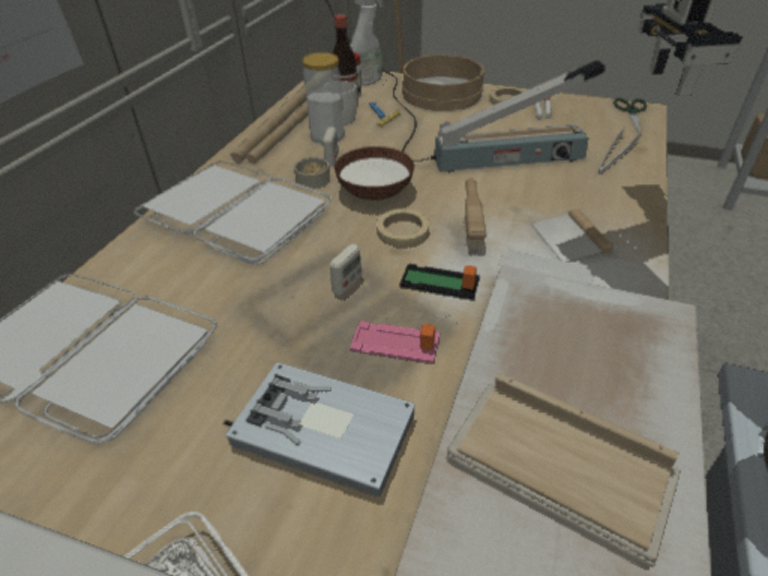

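The top view shows two candidates, in raw pixels. The green and black slide is at about (290,215) with its tab at (293,235). The pink look-alike is at (229,206) with its tab at (230,226), and I will leave it alone. The stage is at about (155,194). The timer (269,155), tape roll (337,172) and brush (367,218) stand nearby. I choose the green one, and now I measure it and check it in a close crop.

```bash
python3 - <<'E'
from h import *
view('top0',(200,130,320,250),6,'c1'); view('top0',(120,140,190,245),7,'c2')
def blobs(n,f):
    im=cv2.imread(f'pics/{n}0_raw.png');h=cv2.cvtColor(im,cv2.COLOR_BGR2HSV)
    for nm,lo,hi in(('orange',(5,150,90),(14,255,255)),('green',(55,80,30),(90,255,255)),('dark',(0,0,0),(179,255,55))):
        m=cv2.inRange(h,lo,hi);k,l,s,c=cv2.connectedComponentsWithStats(m)
        for i in range(1,k):
            if s[i,4]>25 and s[i,4]<3000:
                pts=np.argwhere(l==i)[:,::-1].astype(np.float32)
                print(n,nm,s[i],c[i].round(1),cv2.minAreaRect(pts))
blobs('top',0);blobs('side',0)
E
```

```text
top orange [226 222   8   7  44] [229.9 225.3] ((229.5, 225.0), (6.0, 7.0), 90.0)
top dark [474 248  38  33 550] [497.2 267.5] ((492.6467590332031, 264.2525634765625), (39.901283264160156, 28.6261043548584), 6.709836483001709)
top dark [ 435  297   77   87 2960] [481.2 353.8] ((486.38458251953125, 348.9230651855469), (48.2589225769043, 113.71355438232422), 33.6900634765625)
top dark [  0 370  55  14 715] [ 27.  376.9] ((27.0, 376.5), (13.0, 54.0), 90.0)
top dark [ 78 382  17   2  31] [ 85.7 382.5] ((86.0, 382.5), (1.0, 16.0), 90.0)
side orange [309 177   8  15  94] [312.4 184.1] ((312.2432556152344, 184.04054260253906), (7.069156646728516, 13.809514999389648), 9.462322235107422)
side orange [281 216   9  17 127] [284.5 223.8] ((285.0, 224.0), (16.0, 8.0), 90.0)
side green [270 179  38  14 311] [288.4 185.8] ((288.6351623535156, 186.18919372558594), (37.482967376708984, 9.370742797851562), 9.462322235107422)
side dark [ 63   0  18  49 108] [71.8 24.1] ((71.75, 23.750001907348633), (50.59644317626953, 2.213594436645508), 71.56504821777344)
side dark [ 428    0   67   41 1080] [458.6  1
[... 1052 characters left out ...]
434814453125, 125.78417205810547), (14.57116985321045, 47.03190994262695), 88.78113555908203)
side dark [267 176  52  24 387] [292.5 188.9] ((292.5247802734375, 187.361572265625), (50.0300178527832, 15.856315612792969), 10.12467098236084)
side dark [180 257  10   5  28] [183.3 259. ] ((184.5, 259.0), (9.0, 4.0), 0.0)
side dark [174 262   7   8  30] [177.5 264.8] ((177.58619689941406, 265.53448486328125), (4.828078746795654, 8.356289863586426), 21.801410675048828)
side dark [509 289   3  23  44] [510.5 300.1] ((510.0, 300.0), (22.0, 2.0), 90.0)
side dark [ 471  299   22   85 1207] [480.6 346.7] ((479.7090148925781, 341.69439697265625), (84.56970977783203, 17.20785140991211), 84.5596694946289)
```

View pics/c1.png

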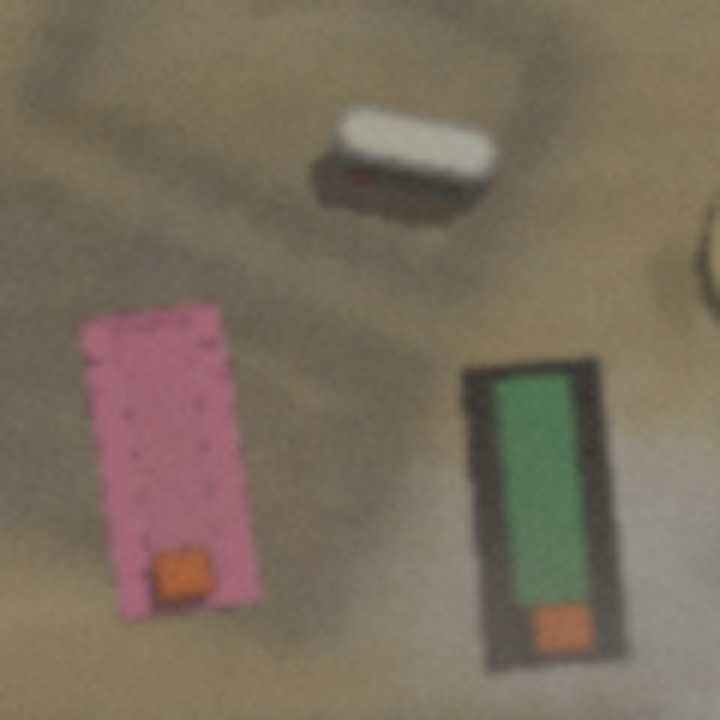

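View pics/c2.png

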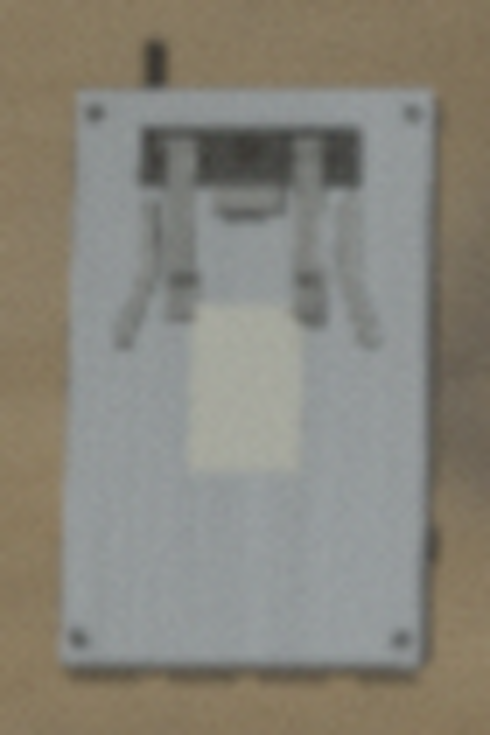

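The crop confirms it: a black frame with green glass and an orange tab at crop (563,627). The stage crop shows two clips, a stop at crop (250,203), the flared rails, and the open end at the bottom, nearer the robot. Next I fit outlines to the slide and the stage.

```bash
cat > m.py <<'E'
from h import *
def big(m,x0,y0,x1,y1,op=0):
    z=np.zeros_like(m);z[y0:y1,x0:x1]=m[y0:y1,x0:x1]
    z=cv2.morphologyEx(z,cv2.MORPH_CLOSE,np.ones((5,5)))
    c=cv2.findContours(z,cv2.RETR_EXTERNAL,cv2.CHAIN_APPROX_NONE)[0]
    return max(c,key=cv2.contourArea)
def rect(n,c,z):
    # contour is pixel-centre; plane projection, then min-area rectangle in metric
    P=np.array([onz(n,*p[0],z)[:2] for p in c]);(cx,cy),(w,h),a=cv2.minAreaRect((P*1000).astype(np.float32))
    return (cx,cy),(w,h),a
E
python3 - <<'E'
from m import *
im=cv2.imread('pics/top0_raw.png');g=cv2.GaussianBlur(im,(3,3),0).astype(int)
B,G,R=g[...,0],g[...,1],g[...,2]
st=((B>R+2)).astype(np.uint8)*255
c=big(st,110,140,200,250);print('stage',cv2.boundingRect(c),cv2.minAreaRect(c),rect('top',c,.03))
sl=((R<85)&(B<75)).astype(np.uint8)*255
sl|=((G>R+15)*255).astype(np.uint8)
sl|=((R>B+60)*255).astype(np.uint8)
c=big(sl,272,186,308,246);print('slide',cv2.boundingRect(c),cv2.minAreaRect(c),rect('top',c,.007))
h=cv2.cvtColor(im,cv2.COLOR_BGR2HSV)
t=((R>B+60)&(R>G+40)).astype(np.uint8)*255
c=big(t,285,225,303,245);print('tab',cv2.boundingRect(c),cv2.minAreaRect(c),rect('top',c,.041))
gm=(G>R+15).astype(np.uint8)*255
c=big(gm,272,186,308,246);print('glass',cv2.boundingRect(c),rect('top',c,.007))
# stage points by crop coordinates
q=lambda x,y,z:(onz('top',(x+.5)/7-.5+120,(y+.5)/7-.5+140,z)*1000).round(1)
for nm,x,y,z in(('TL',78,90,30),('TR',436,92,30),('BR',430,663,30),('BL',62,661,30),('sTL',95,113,30),('sTR',413,114,30),('sBL',79,640,30),('sBR',402,640,30),('stop face',250,217,39),('railtipL',123,345,35),('railtipR',371,343,35),('clipL tip',181,320,39),('clipR tip',313,324,39),('clipLband',184,282,33),('clipRband',307,282,33),('carriage bottom',250,186,35)):print(nm,q(x,y,z/1000))
view('side0',(145,235,285,335),5.5,'c3');view('side0',(255,160,330,250),7,'c4')
E
```

```text
stage (130, 154, 51, 80) ((154.99998474121094, 193.49996948242188), (49.99999237060547, 78.99998474121094), -0.0) ((656.6342163085938, 144.85069274902344), (125.2186050415039, 200.67861938476562), 88.44890594482422)
slide (277, 190, 25, 48) ((289.49114990234375, 213.8852996826172), (46.93825912475586, 22.318683624267578), 85.60128784179688) ((597.353271484375, -193.6980438232422), (120.24449157714844, 57.44115447998047), 2.236815929412842)
tab (290, 232, 8, 6) ((293.5, 234.5), (5.0, 7.0), 90.0) ((543.470458984375, -199.18051147460938), (17.38326644897461, 12.34347152709961), 88.41898345947266)
glass (283, 192, 15, 38) ((606.0856323242188, -194.8492431640625), (94.9595718383789, 32.42865753173828), 2.6631860733032227)
TL [762.8 207.4  30. ]
TR [758.5  76.7  30. ]
BR [551.6  80.8  30. ]
BL [555.6 212.6  30. ]
sTL [754.1 201.2  30. ]
sTR [750.6  85.1  30. ]
sBL [562.9 206.5  30. ]
sBR [560.1  90.7  30. ]
stop face [712.8 142.9  39. ]
railtipL [668.1 189.6  35. ]
railtipR [666.5 100.2  35. ]
clipL tip [676.1 167.8  39. ]
clipR tip [673.5 120.3  39. ]
clipLband [690.7 168.   33. ]
clipRband [689.5 123.5  33. ]
carriage bottom [724.8 143.6  35. ]
```

View pics/c3.png

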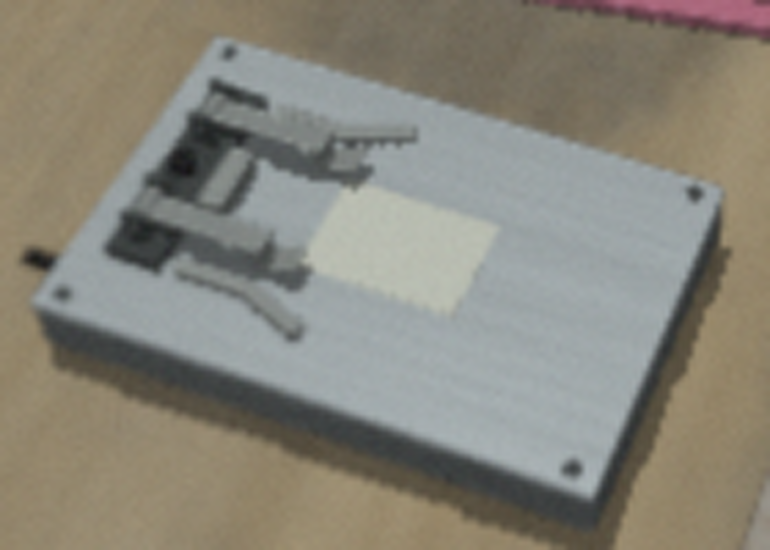

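View pics/c4.png

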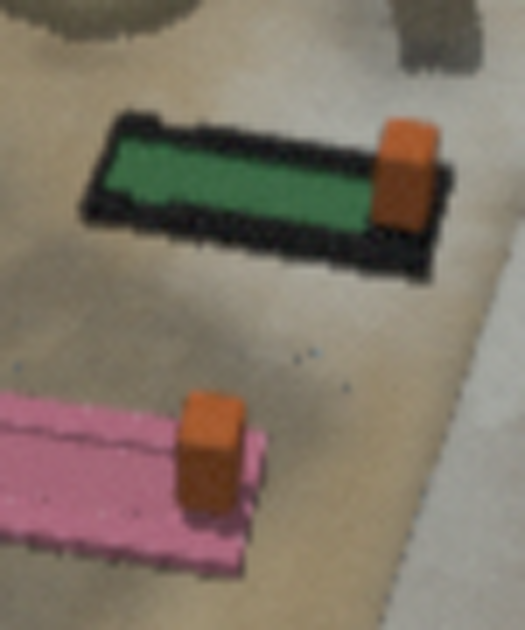

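```bash
python3 - <<'E'
from m import *
def pts(n,x0,y0,k,L,z):
    return np.array([onz(n,(x+.5)/k-.5+x0,(y+.5)/k-.5+y0,z)*1000 for x,y in L])
def fit(P,M):
    P=P[:,:2];c=P.mean(0);m=M.mean(0);a=P-c;b=M-m
    th=np.arctan2((b[:,0]*a[:,1]-b[:,1]*a[:,0]).sum(),(b*a).sum())
    R=np.array([[np.cos(th),-np.sin(th)],[np.sin(th),np.cos(th)]]);o=c-R@m
    return o.round(1),np.degrees(th).round(2),np.abs(P-(M@R.T+o)).max().round(1)
S=np.array([[65,30],[65,-30],[-65,-30],[-65,30]])
print('slide top',fit(pts('top',200,130,6,[(462,370),(598,358),(628,660),(488,672)],.007),S))
print('slide side',fit(pts('side',255,160,7,[(83,208),(125,115),(452,168),(428,272)],.007),S)) # approx (frontL, frontR, rearR, rearL)
T=np.array([[105,65],[105,-65],[-105,-65],[-105,65]])
print('stage top',fit(pts('top',120,140,7,[(78,90),(436,92),(430,663),(62,661)],.03),T))
print('stage side',fit(pts('side',145,235,5.5,[(38,303),(217,40),(720,188),(595,498)],.03),T))
print('tab top centre', pts('top',200,130,6,[(563,627)],.041), 'side top face', pts('side',255,160,7,[(412,140)],.041))
print('stage side: noses/ramp tips', pts('side',145,235,5.5,[(298,265),(358,165)],.037),'stop bottom', pts('side',145,235,5.5,[(225,208)],.03))
E
```

```text
slide top (array([ 593.3, -195.6]), np.float64(3.31), np.float64(0.7))
slide side (array([ 590.4, -192.1]), np.float64(3.41), np.float64(2.8))
stage top (array([657.1, 144.4]), np.float64(-1.43), np.float64(2.0))
stage side (array([654.4, 148.1]), np.float64(-1.43), np.float64(2.9))
tab top centre [[ 544.50106771 -199.00814083   41.        ]] side top face [[ 540.80066345 -195.43021027   41.        ]]
stage side: noses/ramp tips [[677.71857344 170.01019145  37.        ]
 [676.22244983 124.39073466  37.        ]] stop bottom [[716.2217547  152.17077735  30.        ]]
```

Both views agree on the yaws: slide about +3.4°, stage about -1.5°. The stop lies roughly 8 mm nearer than nominal. Before the reach I check how high the obstacles on the way stand.

```bash
python3 - <<'E'
from m import *
print('lever',tri((490,268),(397,48)))
for nm,p,z in(('brush end',(330,230),.04),('timer R',(282,157),.064),('timer L',(256,153),.064),('sealer bottom',(490,272),.05),('sealer L',(428,170),.05),('tape',(318,172),.018)):print(nm,onz('top',*p,z).round(3))
E
```

```text
lever (array([ 0.43602143, -0.59426109,  0.23445526]), np.float64(0.042765704835087216))
brush end [ 0.552 -0.291  0.04 ]
timer R [ 0.735 -0.176  0.064]
timer L [ 0.746 -0.112  0.064]
sealer bottom [ 0.436 -0.684  0.05 ]
sealer L [ 0.695 -0.544  0.05 ]
tape [ 0.702 -0.27   0.018]
```

>>> carry_out:
  plan:
    - [0,0.038,0.005,0,0,0]
    - [0,0.038,0.005,0,0,0]
    - [0,0.038,0.005,0,0,0]
    - [0,0.038,0,0,0,0]
    - [0,0.038,0,0,0,0]
    - [0,0.038,0,0,0,0]
    - [0.032,0.023,-0.01,0,0,-0.06]
    - [0.032,0.023,-0.01,0,0,-0.06]
    - [0.032,0.023,-0.01,0,0,-0.06]
    - [0.032,0.023,-0.01,0,0,-0.06]
    - [0.032,0.023,-0.01,0,0,-0.06]
    - [0.032,0.023,-0.01,0,0,-0.06]
  fingers: -0.2
  force: 15

```text
time_s: 1.1
tcp_pos: [0.475, -0.2308, 0.1753]
eef_rot: [179.5, 0.2, -176.8]
contact_force: [0.1, -1.1, -0.2]
gripper_width: 0.0526
```

>>> carry_out:
  plan:
    - [0.028,0.014,-0.02,0,0,0]
    - [0.022,0.011,-0.02,0,0,0]
    - [0.012,0.006,-0.02,0,0,0]
    - [0.004,0.002,-0.01,0,0,0]
    - [0,0,0,0,0,0]
    - [0,0,0,0,0,0]

```text
time_s: 1.6
tcp_pos: [0.5478, -0.1898, 0.0987]
eef_rot: [179.5, -0.0, -176.6]
contact_force: [-0.6, 0.0, 0.3]
gripper_width: 0.0526
```

```bash
python3 - <<'E'
from h import *
s=r.get_state();print(s['tcp_pos'],s['eef_rot'],s['gripper_width'],s['joints'])
snap('side','s1',(230,60,390,220),4);snap('top','t1',(230,130,350,250),4)
E
```

```text
[ 0.54783825 -0.18975632  0.09873558] [ 1.79512922e+02 -5.88233190e-03 -1.76638478e+02] 0.05263796635002609 [ -0.12264766  18.33746881 -20.61633816  -0.62440353 -51.08332926
 -86.1234519 ]
```

View pics/s1.png

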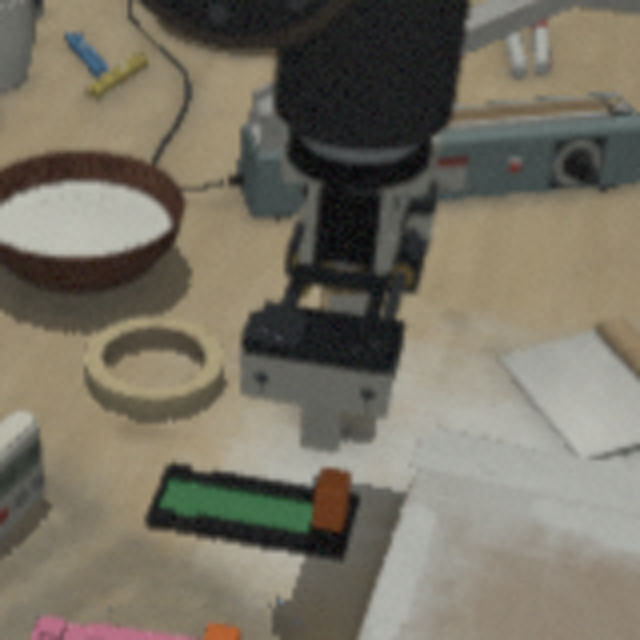

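View pics/t1.png

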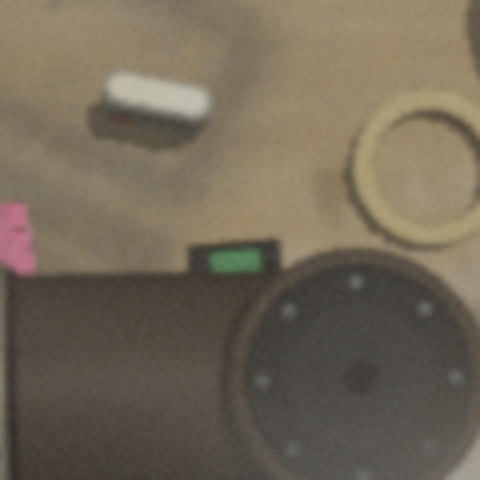

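```bash
python3 - <<'E'
from h import *
T=r.get_state()['tcp_pos'];print(T)
for z in (0,):
  for dy in(-.047,-.026,.026,.047):
    for dx in(-.0095,.0095): print(dy,dx,((proj('side',T+[dx,dy,0])-[230,60])*5-0).round(0)/5*4)
view('s1',(300,150,335,200),14,'s1c')
E
```

```text
[ 0.54790861 -0.19019386  0.09975969]
-0.047 -0.0095 [360.8 364.8]
-0.047 0.0095 [331.2 359.2]
-0.026 -0.0095 [353.6 384. ]
-0.026 0.0095 [323.2 377.6]
0.026 -0.0095 [333.6 433.6]
0.026 0.0095 [301.6 427.2]
0.047 -0.0095 [325.6 455.2]
0.047 0.0095 [292.8 448.8]
```

View pics/s1c.png

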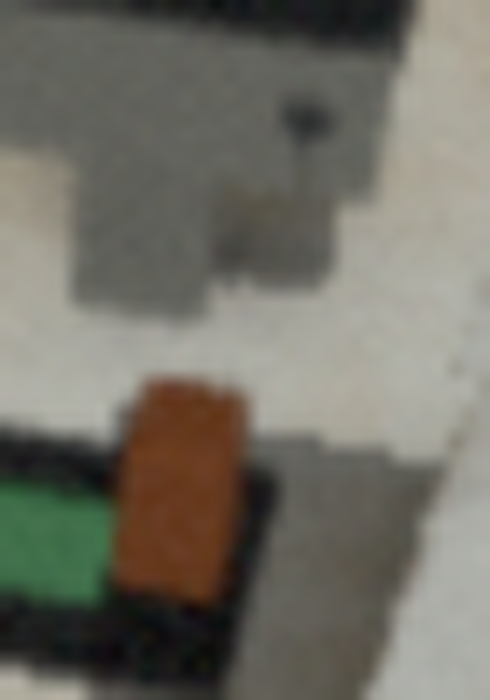

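The near finger's tip shows at crop (320,448). The thing beside it at (358,435) is the brush end in the background. Compared with the robot's own pose, the side camera reads x about 3 mm short, so I trust the top view for x, which puts the tab at about (0.544,-0.198). I descend now.

>>> carry_out:
  plan:
    - [-0.002,-0.004,-0.015,-0.008,0,0]
    - [-0.001,-0.004,-0.02,0,0,0]
    - [0,0,-0.018,0,0,0]
    - [0,0,-0.012,0,0,0]
    - [0,0,-0.005,0,0,0]
    - [0,0,0,0,0,0]
    - [0,0,0,0,0,0]

```text
time_s: 2.28
tcp_pos: [0.5458, -0.2038, 0.039]
eef_rot: [-179.9, 1.0, -177.0]
contact_force: [0.5, -0.2, -0.1]
gripper_width: 0.0526
```

>>> carry_out:
  plan:
    - [-0.001,0.005,-0.008,0,-0.015,0.005]
    - [0,0,-0.007,0,0,0]
    - [0,0,-0.004,0,0,0]
    - [0,0,0,0,0,0]
    - [0,0,0,0,0,0]

```text
time_s: 2.7
tcp_pos: [0.5478, -0.2001, 0.0249]
eef_rot: [-179.7, 2.4, -176.7]
contact_force: [0.3, 0.5, 0.4]
gripper_width: 0.0524
```

```bash
python3 - <<'E'
from h import *
s=r.get_state();print(s['tcp_pos'],s['eef_rot'],s['contact_force'])
snap('side','s2',(255,140,345,220),7)
E
```

```text
[ 0.54778064 -0.20009307  0.02490995] [-179.71603444    2.36367373 -176.72509407] [0.30521499 0.4513707  0.35162328]
```

View pics/s2.png

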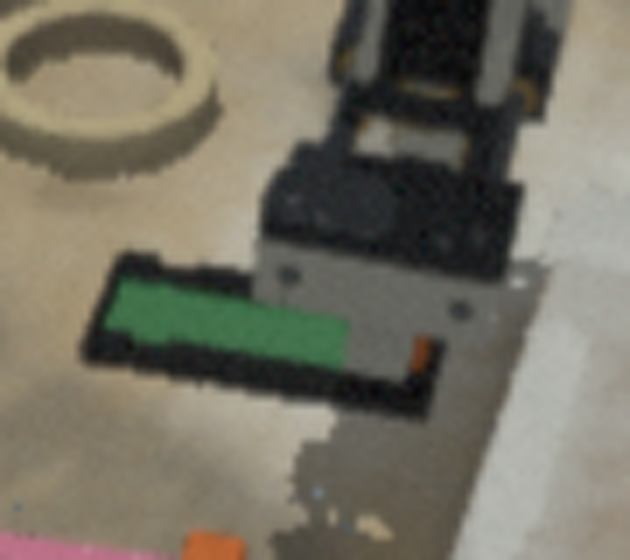

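>>> carry_out:
  plan:
    - [-0.002,0.001,-0.005,0,0.03,0]
    - [-0.001,0.001,-0.005,0,0.01,0]
    - [0,0,-0.002,0,0,0]
    - [0,0,0,0,0,0]
    - [0,0,0,0,0,0]

```text
time_s: 3.17
tcp_pos: [0.5459, -0.1983, 0.0134]
eef_rot: [-179.8, 0.1, -176.7]
contact_force: [0.3, 0.0, -0.7]
gripper_width: 0.0527
```

Next I close the fingers gently.

>>> carry_out:
  plan:
    - [-0.001,0,-0.002,0,0,0]
    - [0,0,0,0,0,0]
    - [0,0,0,0,0,0]
    - [0,0,0,0,0,0]
    - [0,0,0,0,0,0]
    - [0,0,0,0,0,0]
    - [0,0,0,0,0,0]
    - [0,0,0,0,0,0]
  fingers: 1
  force: 20

```text
time_s: 3.83
tcp_pos: [0.5444, -0.1984, 0.0116]
eef_rot: [-179.8, 0.2, -176.7]
contact_force: [-0.0, -0.1, -1.5]
gripper_width: 0.0238
```

>>> carry_out:
  plan:
    - [0,0,0.01,0,0,0]
    - [0,0,0.025,0,0,0]
    - [0,0,0.03,0,0,0]
    - [0,0,0.02,0,0,0]
    - [0,0,0.01,0,0,0]
    - [0,0,0,0,0,0]
    - [0,0,0,0,0,0]

```text
time_s: 4.42
tcp_pos: [0.5423, -0.1984, 0.1133]
eef_rot: [-179.8, 0.0, -176.8]
contact_force: [0.1, 0.1, -1.2]
gripper_width: 0.0239
```

```bash
python3 - <<'E'
from h import *
snap('side','s3',(200,60,360,220),4)
E
```

```text
(no output)
```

View pics/s3.png

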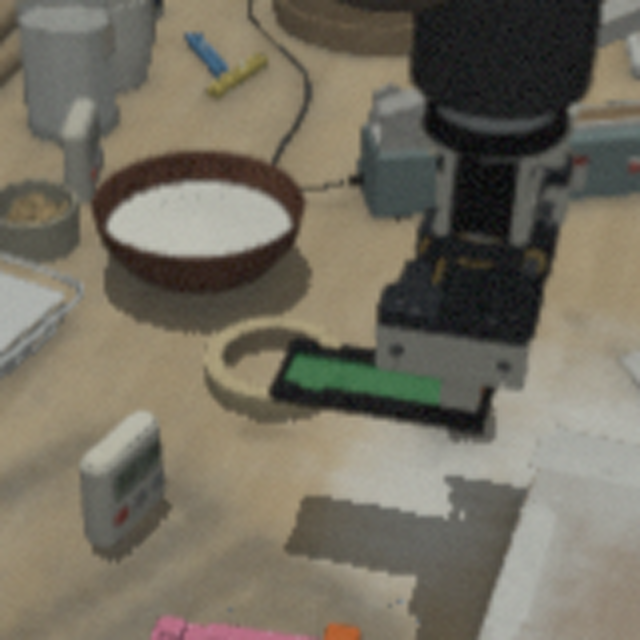

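The slide is held, front edge at crop (285,375) and rear at (485,410), and it looks level. Next I carry it over the stage.

>>> carry_out:
  plan:
    - [0,0.02,0.005,0,0,-0.01]
    - [0.001,0.036,0,0,0,-0.01]
    - [0.001,0.036,0,0,0,-0.01]
    - [0.001,0.036,0,0,0,-0.01]
    - [0.001,0.036,0,0,0,-0.01]
    - [0.001,0.036,0,0,0,-0.01]
    - [0.001,0.036,0,0,0,-0.01]
    - [0.001,0.03,0,0,0,-0.01]
    - [0.001,0.02,0,0,0,0]
    - [0,0.01,0,0,0,0]
    - [0,0,0,0,0,0]
    - [0,0,0,0,0,0]

```text
time_s: 5.47
tcp_pos: [0.5411, 0.1081, 0.1055]
eef_rot: [-179.5, -1.1, 178.2]
contact_force: [-0.3, -0.8, -1.3]
gripper_width: 0.0239
```

>>> carry_out:
  plan:
    - [0.004,0.012,0,0.004,-0.01,0.003]
    - [0.004,0.012,-0.01,0.004,-0.008,0.003]
    - [0.002,0.01,-0.01,0,0,0]
    - [0,0.004,-0.01,0,0,0]
    - [0,0,0,0,0,0]
    - [0,0,0,0,0,0]
    - [0,0,0,0,0,0]

```text
time_s: 6.05
tcp_pos: [0.5507, 0.1431, 0.0713]
eef_rot: [-179.8, -0.2, 178.2]
contact_force: [-0.1, -0.8, -1.6]
gripper_width: 0.0239
```

```bash
python3 - <<'E'
from h import *
s=r.get_state();print(s['tcp_pos'],s['eef_rot'])
snap('side','s4',(130,170,300,330),4.5);snap('top','t4',(110,130,210,250),6)
E
```

```text
[0.55071756 0.14309671 0.07134373] [-179.84481555   -0.2085816   178.20874576]
```

View pics/s4.png

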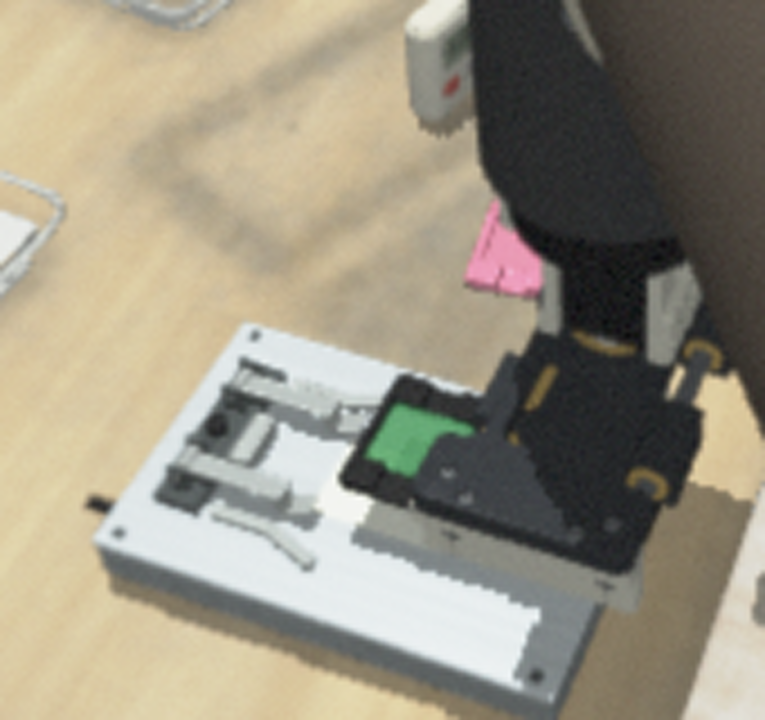

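View pics/t4.png

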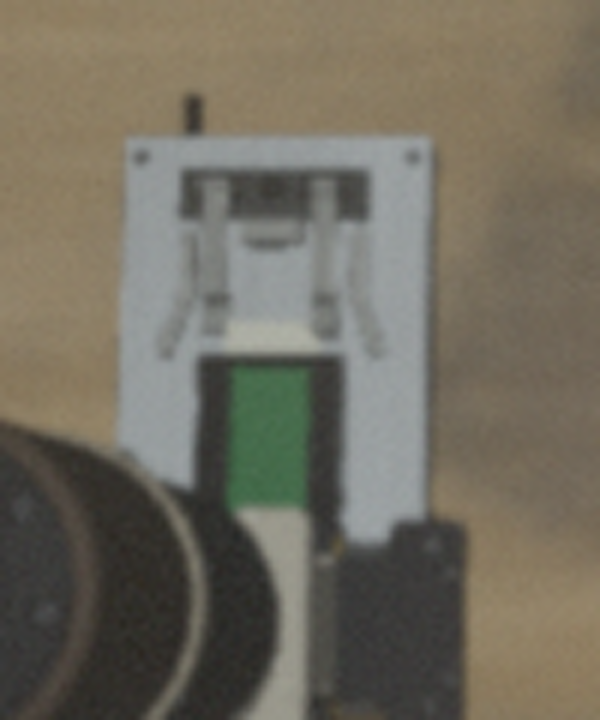

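```bash
cat >> h.py <<'E'
def st(p): # world m -> stage mm
    a=np.radians(-1.45);d=np.array(p[:2])*1000-[657.1,144.4];return np.array([np.cos(a)*d[0]+np.sin(a)*d[1],-np.sin(a)*d[0]+np.cos(a)*d[1]]).round(1)
E
python3 - <<'E'
from h import *
q=lambda x,y,z:onz('top',(x+.5)/6-.5+110,(y+.5)/6-.5+130,z)
for nm,x,y,z in(('FL',200,355,.067),('FR',343,355,.067),('L mid',194,485,.067),('R mid',341,500,.067),('tipL',214,334,.037),('tipR',328,338,.037),('mouthL',165,355,.035),('mouthR',377,354,.035),('stop',272,247,.03)):
    p=q(x,y,z);print(nm,p.round(4),st(p))
s=r.get_state();print('tab',st(s['tcp_pos']))
E
```

```text
FL [0.6642 0.1679 0.067 ] [ 6.5 23.7]
FR [0.6626 0.1094 0.067 ] [  6.4 -34.9]
L mid [0.611  0.1704 0.067 ] [-46.7  24.8]
R mid [0.6034 0.1106 0.067 ] [-52.8 -35.2]
tipL [0.6765 0.1686 0.037 ] [18.8 24.7]
tipR [0.6736 0.1208 0.037 ] [ 17.1 -23.2]
mouthL [0.6684 0.1897 0.035 ] [10.2 45.6]
mouthR [0.6665 0.1006 0.035 ] [ 10.5 -43.6]
stop [0.7138 0.1455 0.03  ] [56.7  2.6]
tab [-106.    -3.8]
```

>>> carry_out:
  plan:
    - [0,0.003,-0.005,0,0,0.004]
    - [0,0.002,-0.007,0,0,0.002]
    - [0,0,-0.006,0,0,0]
    - [0,0,-0.003,0,0,0]
    - [0,0,0,0,0,0]
    - [0,0,0,0,0,0]

```text
time_s: 6.65
tcp_pos: [0.5515, 0.1482, 0.0498]
eef_rot: [-179.9, -0.1, 178.5]
contact_force: [0.3, -0.9, -0.3]
gripper_width: 0.0237
```

>>> carry_out:
  plan:
    - [0,0,-0.003,0,0,0]
    - [0,0,-0.002,0,0,0]
    - [0,0,-0.001,0,0,0]
    - [0,0,0,0,0,0]
    - [0,0,0,0,0,0]

```text
time_s: 7.07
tcp_pos: [0.5516, 0.1482, 0.0432]
eef_rot: [-179.9, -0.1, 178.5]
contact_force: [-0.4, -0.7, -0.9]
gripper_width: 0.0236
```

>>> carry_out:
  plan:
    - [0,0,-0.001,0,0,0]
    - [0,0,0,0,0,0]
    - [0,0,0,0,0,0]

```text
time_s: 7.32
tcp_pos: [0.5518, 0.1483, 0.0425]
eef_rot: [-180.0, -0.0, 178.5]
contact_force: [0.9, -0.0, -1.6]
gripper_width: 0.024
```

>>> carry_out:
  plan:
    - [0,0,-0.0005,0,0,0]
    - [0,0,0,0,0,0]
    - [0,0,0,0,0,0]

```text
time_s: 7.57
tcp_pos: [0.552, 0.1485, 0.0422]
eef_rot: [-180.0, 0.0, 178.6]
contact_force: [0.4, -0.3, -1.0]
gripper_width: 0.0239
```

>>> carry_out:
  plan:
    - [0,0,-0.0008,0,0,0]
    - [0,0,0,0,0,0]
    - [0,0,0,0,0,0]

```text
time_s: 7.82
tcp_pos: [0.5522, 0.1486, 0.0418]
eef_rot: [-180.0, 0.0, 178.6]
contact_force: [0.1, -0.3, -0.5]
gripper_width: 0.024
```

>>> carry_out:
  plan:
    - [0,0,-0.0008,0,0,0]
    - [0,0,0,0,0,0]
    - [0,0,0,0,0,0]

```text
time_s: 8.07
tcp_pos: [0.5525, 0.1487, 0.0418]
eef_rot: [-180.0, 0.1, 178.6]
contact_force: [0.7, -0.5, -1.3]
gripper_width: 0.0239
```

>>> carry_out:
  plan:
    - [0,0,-0.001,0,0,0]
    - [0,0,0,0,0,0]
    - [0,0,0,0,0,0]

```text
time_s: 8.32
tcp_pos: [0.5526, 0.1489, 0.0418]
eef_rot: [180.0, 0.1, 178.6]
contact_force: [0.6, 0.3, -0.4]
gripper_width: 0.0239
```

```bash
python3 - <<'E'
from h import *
snap('side','s5',(150,220,290,330),5.5);snap('top','t5',(120,140,200,235),7)
s=r.get_state();print(s['tcp_pos'],s['contact_force'],s['moment'])
E
```

```text
[0.55261331 0.14882784 0.0416136 ] [-0.3181686   0.57500207  1.18569687] [0.0355578  0.11988897 0.02619177]
```

View pics/s5.png

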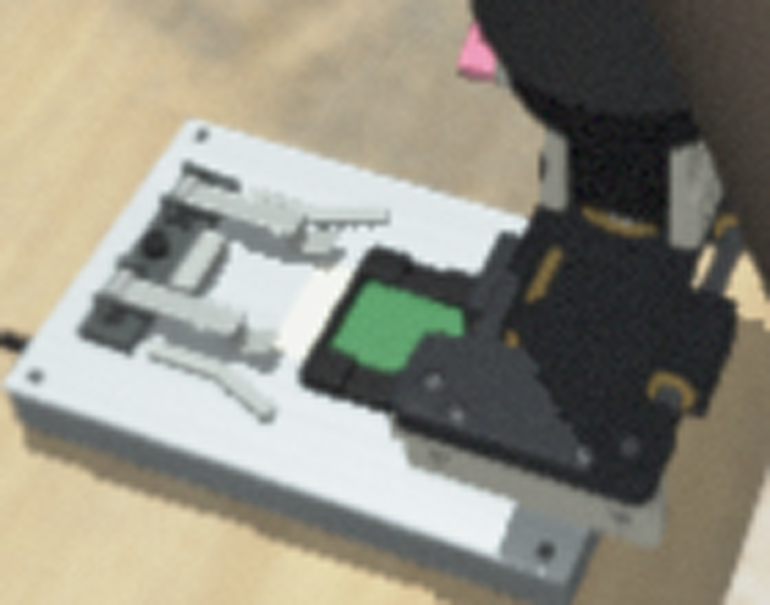

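View pics/t5.png

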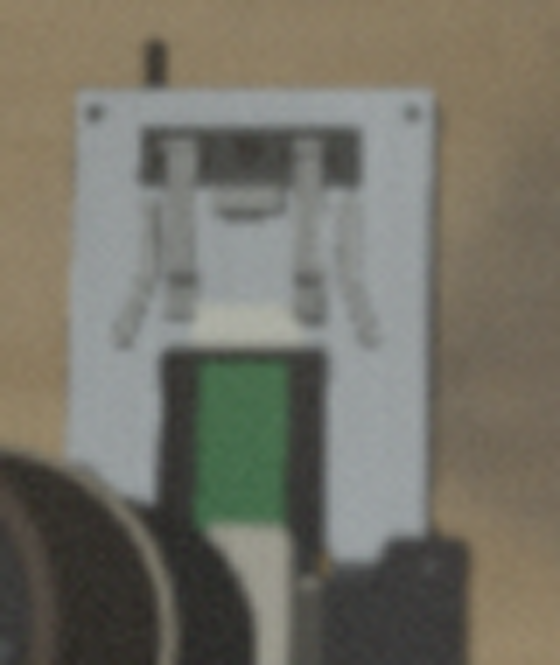

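Contact shows: the vertical force is up about 1.5 N and z has stopped at 0.0417. The slide's front edge is at top crop (162..327, 351), centred on the channel and short of the ramp tips at crop y≈322. I push in gently along the stage x, in small rows.

>>> carry_out:
  plan:
    - [0.003,-0.0001,0,0,0,0]
    - [0.003,-0.0001,0,0,0,0]
    - [0.003,-0.0001,0,0,0,0]
    - [0.003,-0.0001,0,0,0,0]
    - [0.002,0,0,0,0,0]
    - [0,0,0,0,0,0]
    - [0,0,0,0,0,0]

```text
time_s: 9.0
tcp_pos: [0.5686, 0.1483, 0.0416]
eef_rot: [-180.0, 0.1, 178.6]
contact_force: [-0.9, 0.8, 2.1]
gripper_width: 0.024
```

```bash
python3 - <<'E'
from h import *
snap('side','s6',(150,220,290,330),5.5);snap('top','t6',(120,140,200,235),7)
s=r.get_state();print(s['tcp_pos'],s['contact_force'],s['moment'],st(s['tcp_pos']))
E
```

```text
[0.56864903 0.14838512 0.04160169] [ 0.39332361 -0.57204006 -0.17886092] [-0.18808269 -0.14989749  0.01325166] [-88.5   1.7]
```

View pics/s6.png

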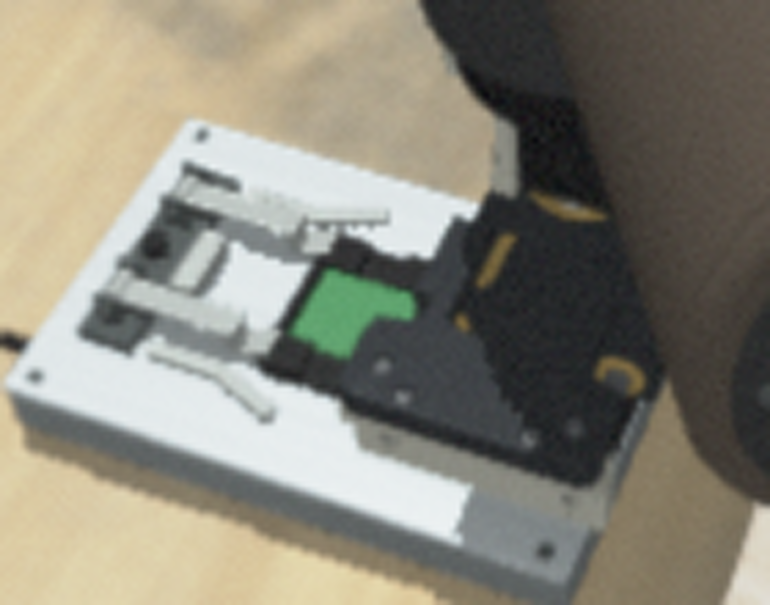

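View pics/t6.png

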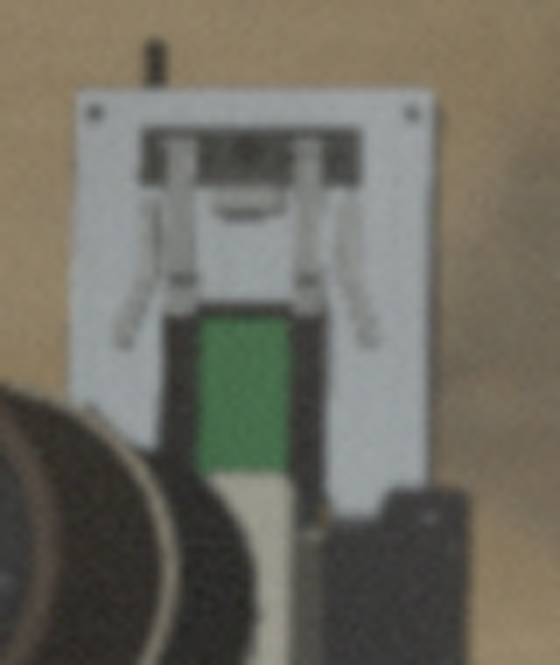

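The front edge is under both ramps, at top crop y≈307, and still centred. I go on.

>>> carry_out:
  plan:
    - [0.002,-0.0001,0,0,0,0]
    - [0.002,0,0,0,0,0]
    - [0.002,-0.0001,0,0,0,0]
    - [0.002,0,0,0,0,0]

```text
time_s: 9.43
tcp_pos: [0.5725, 0.1473, 0.0416]
eef_rot: [-179.9, -0.3, 178.6]
contact_force: [-7.8, 1.6, 7.2]
gripper_width: 0.0237
```

>>> carry_out:
  plan:
    - [0.002,-0.0001,0,0,0,0]
    - [0.002,0,0,0,0,0]
    - [0.002,-0.0001,0,0,0,0]

```text
time_s: 9.68
tcp_pos: [0.5742, 0.1466, 0.0415]
eef_rot: [-179.8, -0.7, 178.6]
contact_force: [-6.5, 1.4, 7.0]
gripper_width: 0.0241
```

>>> carry_out:
  plan:
    - [0.002,0.0003,0.0003,0,-0.008,0]
    - [0.0025,0.0003,0.0002,0,-0.004,0]
    - [0.0025,0.0003,0,0,0,0]

```text
time_s: 9.93
tcp_pos: [0.5757, 0.1462, 0.0415]
eef_rot: [-179.7, -0.5, 178.5]
contact_force: [-10.7, 1.4, 10.8]
gripper_width: 0.0239
```

```bash
python3 - <<'E'
from h import *
snap('side','s7',(150,220,290,330),5.5);snap('top','t7',(120,140,200,235),7)
s=r.get_state();print(s['tcp_pos'],s['contact_force'],s['moment'],st(s['tcp_pos']))
E
```

```text
[0.57590972 0.14624263 0.04154987] [-9.34790685  0.24314657  8.591962  ] [0.61603269 3.25993879 0.10559621] [-81.2  -0.2]
```

View pics/s7.png

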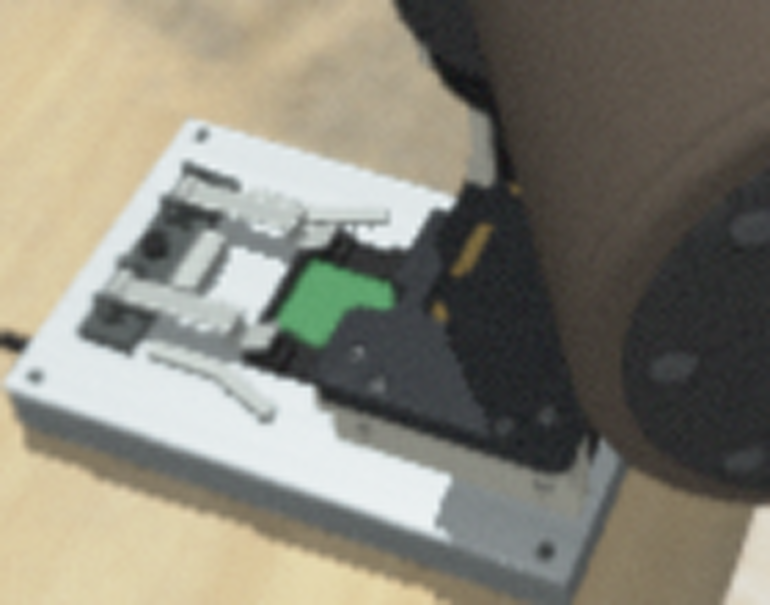

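View pics/t7.png

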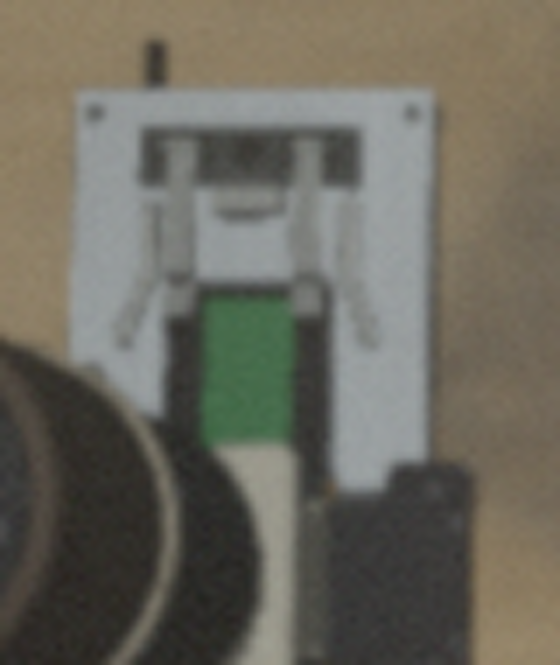

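Progress is good, with the front edge at top crop y≈288 and the clips rising. But the tool presses down with about 9 N, so I relieve that before pushing on.

>>> carry_out:
  plan:
    - [0,0.0008,0.0008,0,-0.006,0]
    - [0,0,0,0,0,0]

```text
time_s: 10.2
tcp_pos: [0.5747, 0.1469, 0.0418]
eef_rot: [-179.7, -0.3, 178.5]
contact_force: [-1.0, 0.6, 0.0]
gripper_width: 0.0239
```

>>> carry_out:
  plan:
    - [0.0025,0.0002,0.0006,0,-0.002,0]
    - [0.0025,0.0002,0.0006,0,-0.002,0]
    - [0.0025,0.0002,0.0006,0,-0.002,0]

```text
time_s: 10.45
tcp_pos: [0.577, 0.1459, 0.0419]
eef_rot: [-179.5, -0.5, 178.4]
contact_force: [-9.1, 1.0, 4.9]
gripper_width: 0.0236
```

>>> carry_out:
  plan:
    - [0.003,0.0006,0.0008,0.002,-0.004,0.001]
    - [0.003,0.0006,0.0008,0.002,-0.004,0.001]
    - [0.003,0.0004,0.0008,0,-0.003,0]

```text
time_s: 10.7
tcp_pos: [0.5804, 0.1453, 0.0422]
eef_rot: [-179.5, -0.4, 178.5]
contact_force: [-4.6, -0.0, 0.9]
gripper_width: 0.0239
```

>>> carry_out:
  plan:
    - [0.002,0.0006,0.0002,0.002,-0.002,0]
    - [0.002,0.0006,0.0002,0.002,-0.002,0]
    - [0.002,0.0004,0,0,-0.002,0]
    - [0.002,0.0004,0,0,0,0]

```text
time_s: 11.03
tcp_pos: [0.5869, 0.1462, 0.0417]
eef_rot: [-179.6, -0.3, 178.4]
contact_force: [-4.0, -0.8, 1.9]
gripper_width: 0.0238
```

```bash
python3 - <<'E'
from h import *
snap('side','s8',(150,220,290,330),5.5);snap('top','t8',(120,140,200,235),7)
s=r.get_state();print(s['tcp_pos'],s['contact_force'],s['moment'],st(s['tcp_pos']))
E
```

```text
[0.5875855  0.14642981 0.04172781] [-1.36872777 -1.74887     1.67896424] [-0.3192604   0.54963025 -0.05964843] [-69.5   0.3]
```

View pics/s8.png

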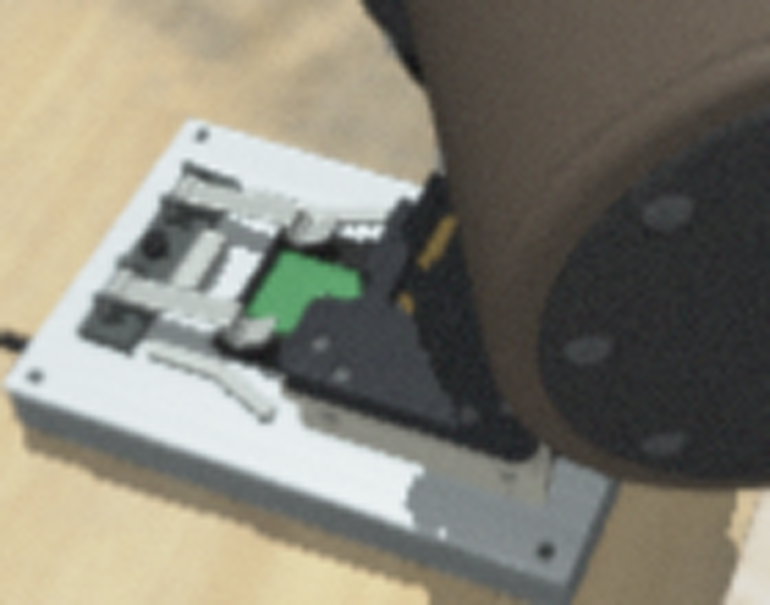

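View pics/t8.png

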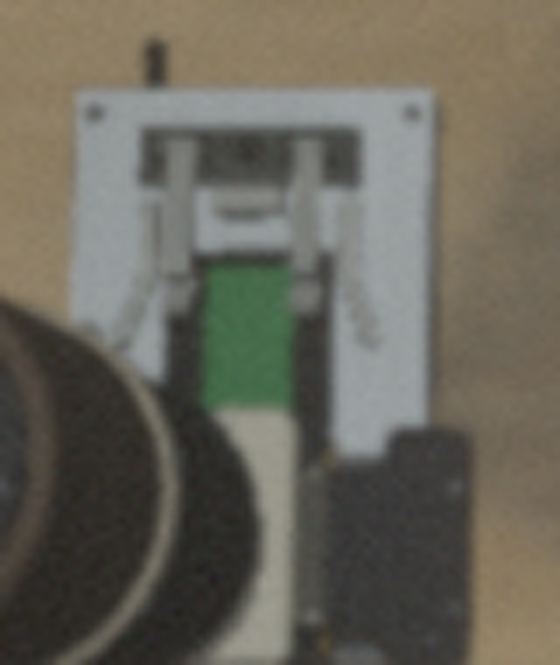

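Both clips ride on the land, with the noses lifted. The front edge is at top crop y≈255 and the stop face at ≈217, so about 11-13 mm remain.

>>> carry_out:
  plan:
    - [0.002,0.0002,0.0001,0.002,-0.002,0]
    - [0.002,0.0001,0.0001,0.002,-0.002,0]
    - [0.002,0.0001,0,0,-0.001,0]

```text
time_s: 11.38
tcp_pos: [0.5933, 0.1467, 0.0416]
eef_rot: [-179.9, -0.0, 178.4]
contact_force: [-4.5, -1.0, 3.0]
gripper_width: 0.0239
```

>>> carry_out:
  plan:
    - [0.002,0.0002,0.0001,0,-0.001,0]
    - [0.002,0.0002,0,0,0,0]

```text
time_s: 11.55
tcp_pos: [0.5979, 0.1472, 0.0416]
eef_rot: [-179.9, 0.1, 178.4]
contact_force: [0.8, -0.6, -2.3]
gripper_width: 0.0237
```

```bash
python3 - <<'E'
from h import *
snap('side','s9',(150,220,290,330),5.5);snap('top','t9',(120,140,200,235),7)
s=r.get_state();print(s['tcp_pos'],s['contact_force'],s['moment'],st(s['tcp_pos']))
E
```

```text
[0.59939922 0.14769458 0.04178994] [ 4.49322612 -0.39525745 -4.28446941] [-0.1072608  -1.12447856 -0.08063642] [-57.8   1.8]
```

View pics/s9.png

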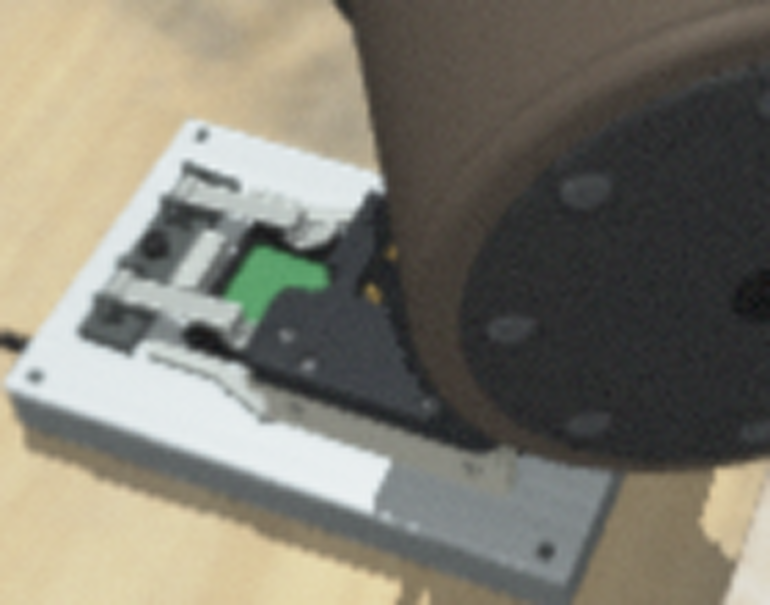

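View pics/t9.png

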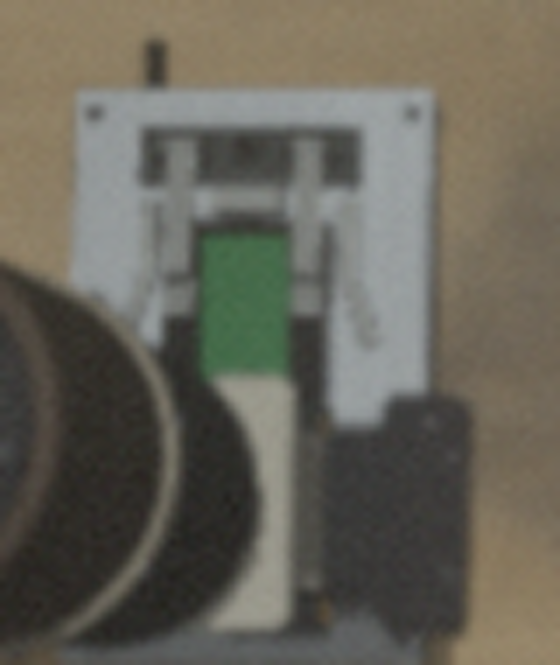

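>>> carry_out:
  plan:
    - [0,0,0,0,0,0]
    - [0,0,0,0,0,0]
    - [0,0,0,0,0,0]

```text
time_s: 11.9
tcp_pos: [0.5999, 0.1478, 0.0416]
eef_rot: [-179.9, 0.2, 178.4]
contact_force: [-0.9, -1.1, -1.2]
gripper_width: 0.0237
```

```bash
python3 - <<'E'
from h import *
s=r.get_state();print(s['tcp_pos'],s['contact_force'],s['moment'],st(s['tcp_pos']))
snap('side','s10',(160,245,220,290),12);view('s8',(160,245,220,290),12,'s8b');view('side0',(160,245,220,290),12,'s0b')
a=[cv2.imread(f'pics/{n}.png') for n in('s10','s8b','s0b')];cv2.imwrite('pics/cmp.png',cv2.resize(np.vstack(a),(400,900))[:,:])
E
python3 -c "
import cv2,numpy as np
a=[cv2.resize(cv2.imread('pics/%s.png'%n),(390,292)) for n in('s10','s8b','s0b')]
cv2.imwrite('pics/cmp.png',np.vstack([np.hstack(a[:2]),np.hstack([a[2],a[2]*0])]))"
```

```text
[0.59993651 0.14781631 0.04161215] [-0.93802183 -1.07691855 -1.19746115] [-0.05041924  0.42888708  0.04349835] [-57.2   2. ]
```

View pics/cmp.png

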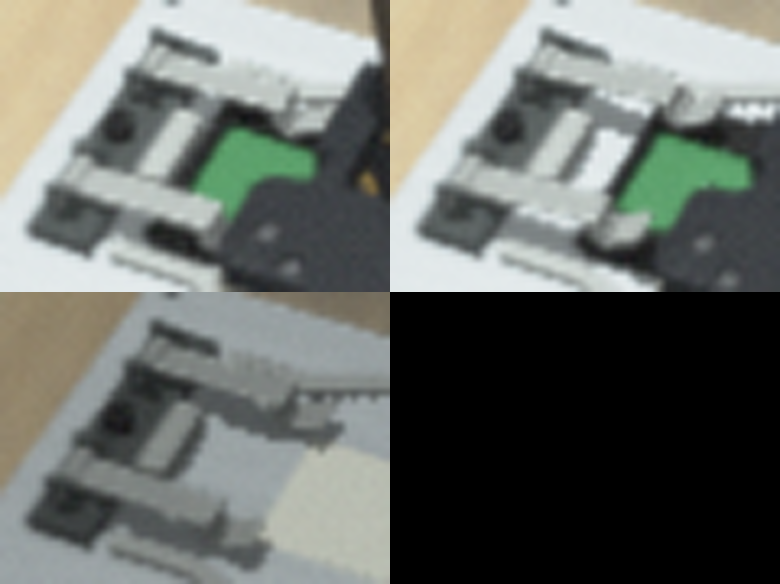

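Compared with the riding picture (top right) and the empty one (bottom left), both clips are clearly lower now. The push force also jumped from -4.5 N to +4.5 N and settled near zero, which fits the snap. I let go, lift straight up, and check unobstructed.

>>> carry_out:
  plan:
    - [0,0,0,0,0,0]
    - [0,0,0,0,0,0]
    - [0,0,0,0,0,0]
    - [0,0,0,0,0,0]
    - [0,0,0,0,0,0]
  fingers: -0.2

```text
time_s: 12.37
tcp_pos: [0.6015, 0.1487, 0.0429]
eef_rot: [180.0, 0.4, 178.5]
contact_force: [0.3, 0.5, -1.4]
gripper_width: 0.0504
```

>>> carry_out:
  plan:
    - [0,0,0.005,0,0,0]
    - [0,0,0.015,0,0,0]
    - [0,0,0.02,0,0,0]
    - [0,0,0.025,0,0,0]
    - [0,0,0.025,0,0,0]
    - [-0.02,0,0.03,0,0,0]
    - [-0.035,-0.02,0.02,0,0,0]
    - [-0.035,-0.02,0.02,0,0,0]
    - [-0.03,-0.025,0.01,0,0,0]
    - [-0.02,-0.03,0,0,0,0]
    - [0,-0.03,0,0,0,0]
    - [0,0,0,0,0,0]

```text
time_s: 13.37
tcp_pos: [0.4585, 0.0218, 0.2212]
eef_rot: [179.9, 0.7, 178.8]
contact_force: [0.4, -0.1, -0.1]
gripper_width: 0.0526
```

```bash
python3 - <<'E'
from h import *
s=r.get_state();print(s['tcp_pos'],s['contact_force'])
snap('side','s11',(145,220,285,330),5.5);snap('top','t11',(120,140,200,235),7)
E
```

```text
[0.45852743 0.02180236 0.22119528] [ 0.42290816 -0.06916885 -0.07701572]
```

View pics/s11.png

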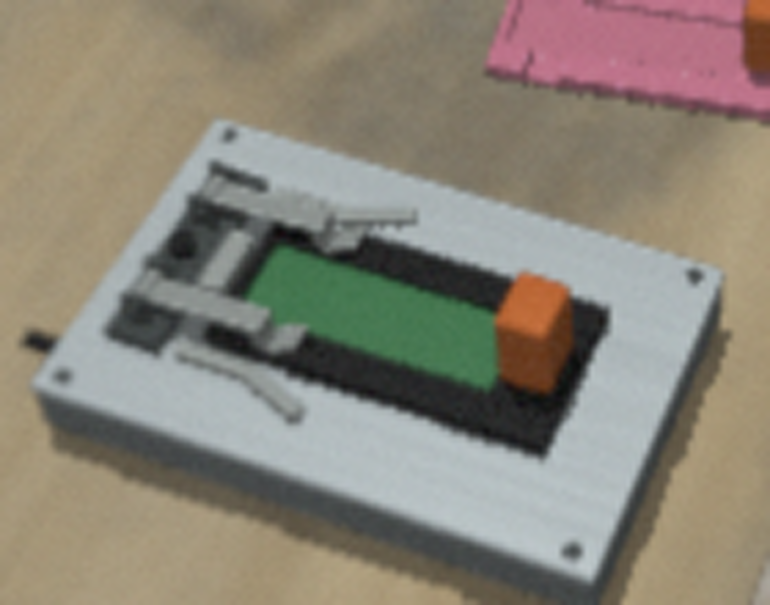

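View pics/t11.png

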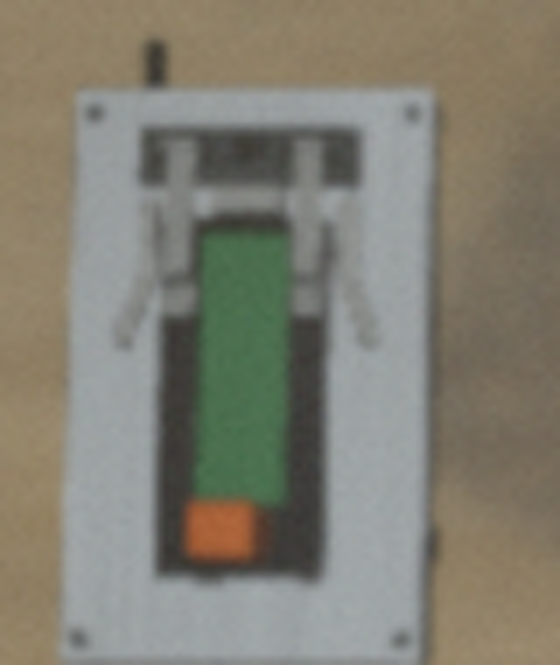

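```bash
python3 - <<'E'
from h import *
q=lambda x,y,z:st(onz('top',(x+.5)/7-.5+120,(y+.5)/7-.5+140,z))
print('rear L/R',q(157,576,.037),q(323,576,.037),'glass front',q(245,232,.037),'tab',q(220,530,.071))
a=[]
for n in('s11','s8','side0'):
    im=cv2.imread(f'pics/{n}_raw.png')[250:285,165:215];im=cv2.normalize(im,None,0,255,cv2.NORM_MINMAX);a.append(cv2.resize(im,(390,273),interpolation=cv2.INTER_CUBIC))
cv2.imwrite('pics/cmp2.png',np.vstack([np.hstack(a[:2]),np.hstack([a[2],a[0]*0])]))
A=cv2.imread('pics/top0_raw.png');B=cv2.imread('pics/t11_raw.png');cv2.imwrite('pics/cmp3.png',np.hstack([A[120:260,200:440],B[120:260,200:440]])[:,:]);
d=cv2.absdiff(A,B).max(2)
for n,(x0,y0,x1,y1) in dict(timer=(250,145,288,165),tape=(315,150,360,193),pink=(210,178,245,235),brush=(325,200,410,238)).items():print(n,d[y0:y1,x0:x1].mean().round(1),np.percentile(d[y0:y1,x0:x1],99))
E
```

```text
rear L/R [-73.2  30.7] [-73.1 -28.6] glass front [50.6  1.9] tab [-58.8   1.5]
timer 9.2 15.0
tape 9.9 15.0
pink 10.0 15.0
brush 10.2 15.0
```

View pics/cmp2.png

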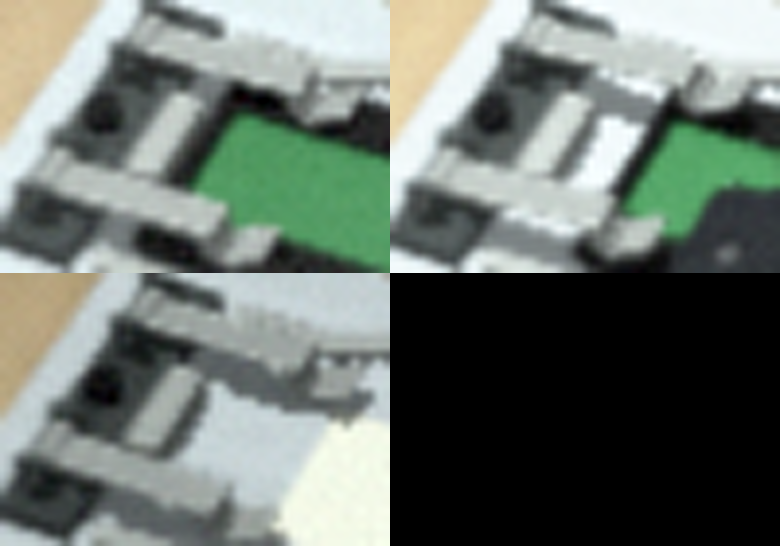

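View pics/cmp3.png

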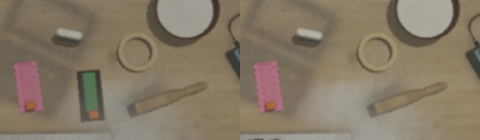

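Now unobstructed, both clips sit low: the noses are at cmp2 (325,100) and (250,240), close to the empty positions and well below the riding ones. The slide's front edge is at the stop. The timer, tape roll, brush and pink slide show only picture noise compared with the first image. I hand in.

```bash
python3 -c "
from plant import r
print(r.close_job())"
```

```text
the job is handed in; nothing more can be done
None
```

The glass slide is loaded on the light stage, with both clips snapped down into its cross groove, and I handed the job in at about 13.5 s. I gripped it by the orange tab, laid it in front of the clips with the tab to the rear, slid it in, let go and backed away.

**Force:** The highest readings were about 11 N of push and 11 N downward, at the clip ramps. That is above the 3 to 7 N I expected from the clips, so I eased the downward press there and the rest of the push stayed gentler. At the snap the push force went from -4.5 N to about zero with a brief swing to +4.5 N, and there was no spike at the stop.

**Last checks:**
- **Clips:** with the arm out of the way, both clips stand only slightly above their empty height and well below where they were while riding on the slide.
- **Slide:** it lies flat and within about 1 mm of the channel's middle line, with its front edge at or very near the stop.
- **Bystanders:** the timer, brush, tape roll and pink look-alike show no change from the first picture beyond noise.

**Disagreement:** the two cameras differed by about 3 mm in absolute position, but they agreed on the offset from slide to stage, so I worked from the top view. I judged the clip lift from the pictures only, since the joint angles cannot be read.

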